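# Scrub the beaker and slide it through the swing gate into the drying bay

### The arm

A 6-joint arm with a two-finger parallel gripper is mounted at the origin on the work surface. World frame = base frame: x ahead of the robot, y to its left, z up, the work surface at z = 0. Lengths are in m, angles in degrees, forces in N, time in s.
With the tool pointing down it reaches from about 0.4 to 0.825 m from the base axis. Payload 7 kg.
Tool frame: the origin (TCP) lies between the finger pads; the fingertips stand 25 mm ahead of it and the grasp point (between the pads) lies 6 mm ahead of it; z points along the fingers, y is the line along which they close (so a half turn about z gives the same grasp; the last joint's range is limited). The gripper opens to 88 mm and grips with 3 to 60 N. Pads are 19 mm wide; open, the fingers measure 130 mm over their backs; the gripper's body (78 mm by 193 mm) begins 47 mm behind the grasp point.
Start: joints at [-59.811, 20.546, 0.682, 0, -70.136, -16.507], TCP at [0.16, -0.656, 0.252] pointing down, gripper open.
Joint ranges: [-176.03, 176.03], [-82.01, 121.73], [-58.28, 71.71], [-173.87, 95.51], [-174.79, -0.11], [-173.66, 173.66]. Speed limits (degrees/s): [136.94, 136.94, 172.46, 180, 180, 180].

### API

Orientations are given as [roll, pitch, yaw] about the fixed x, y, z axes, in that order (R = Rz(yaw) Ry(pitch) Rx(roll)).
In Python, from plant import ctrl, eyes, close_job gives the robot as it stands (ctrl), with the cameras (eyes) and the job as plain functions.
- The arm moves only by the tool shift_gripper, called after "Request:" as a command line: name --argument value ..., lists and objects as JSON in quotes. Schema: {"type":"object","properties":{"rows":{"type":"array","items":{"type":"object","properties":{"dx":{"type":"number"},"dy":{"type":"number"},"dz":{"type":"number"},"turn":{"type":"number"},"finger_gap":{"type":"number"}},"additionalProperties":false,"required":["finger_gap"]},"minItems":1,"maxItems":8},"only":{"type":"string"},"quiet":{"type":"boolean"},"lines":{"type":"string"}},"required":["rows"],"additionalProperties":false}. rows is a list of rows, 1 to 8 of them, each an object with the fields dx, dy, dz (the shift in m), turn (a turn about the tool's z in degrees), finger_gap (the finger opening in m); a field left out counts as zero (the opening has to be given); each row is the pose to reach, as a shift and turn from the pose commanded when the call began, along the tool's axes at that moment; what a row does not reach only later rows make up. A row lasts 1/8 s, in which the tool goes at most 0.0625 m and 10.7 degrees, less where a joint would pass 70% of its speed; a pose out of reach is approached as far as the arm can. The fingers move at their own pace and stop on an object; the grip force is fixed at half the most. Time passes only in rows, so rows that do not move let the fingers close. The tool returns the time, the measured TCP pose, the force, the opening and the grip force at its end. only (a regular expression) keeps the lines of the reply that match it, lines (a string "A,B") keeps lines A to B, and quiet returns only ok. Input that does not fit is refused with a message, and nothing moves.
- ctrl.get_obs(): the state, without advancing time (a new reading comes with each control period).
- eyes.snapshot(name): name is "scene" or "top" or "wrist"; returns a dict with "frame" (400x640x3 uint8, red, green, blue), "z_map" (400x640 float32, m along the optical axis (not along the pixel's ray), 0 where there is no reading), "fovy" (degrees; the focal length in pixels is half the picture's height over the tangent of half this angle, whatever the lens; pixels are square), "cx", "cy" (the principal point, pixels), "R" (3x3) and "t" (3): a world point X has camera coordinates R X + t; the wrist camera has in their place "T_tool_cam" (4x4, takes a point from camera to tool coordinates, whose origin is the TCP and whose axes are the flange's). Camera axes: x right, y down, z forward; pixel columns grow to the right and rows downward; lengths in m; the calibration is good to about 2 mm. A picture is of the moment at which its call begins: read the wrist's pose just before it.
- close_job(): hands the job in; it is judged then, once.
The state is a dict: "clock": time; "joint_pos": joint angles; "qvel": joint speeds; "tau": joint torques, N m; "tool_pos": TCP position; "orientation": TCP orientation; "force": force on the tool from outside, world axes, zero at the start; "moment": the same for the moment, N m; "opening": finger opening in m; "gripper_force": force on a finger pad.
Only numpy, scipy, OpenCV 4.12 (cv2) and the standard library are available. Lean on these libraries where they do the work, as an engineer would, in place of code of your own. Each camera call takes 0.05 s, during which the arm holds its last target. There are 200 camera calls.

### The job

Scrub out the open white beaker with the bottle brush: take the brush down to the bottom of the beaker twice, drawing it up to the beaker's mouth in between, then put the brush back upright in its stand. After that slide the beaker along the bench, without lifting or tipping it, through the swing gate into the drying bay, far enough in that the gate swings shut again behind it. Leave all the other things where they stand.

Things in the scene. Friction and masses are not known exactly. Their poses are not given: they have to be found in the camera images.
- jar: The beaker: a white porcelain straight-sided open cup, 76 mm outside diameter, 80 mm high, wall 4 mm, inner floor 5 mm above its underside, 0.2 to 0.42 kg. It stands upright on the bench, mouth up. Origin: centre of its underside, z up its axis.
- brush: The bottle brush, standing head down in its stand at the start: bristle head 40 mm diameter (stiff, flat-ended) from 0 to 75 mm, thin steel neck 10 mm diameter up to 105 mm, round wooden handle 16 mm diameter from 105 to 205 mm (its top). 80 g. Origin: centre of the head's flat end; z runs up the handle.
- stand: The brush stand, fixed to the bench: an upright grey tube 58 mm outside diameter, 70 mm high, open at the top, bore 50 mm, inner floor 6 mm above the bench, on a flat foot of 84 mm diameter. Origin: centre of its underside.
- bay: The drying bay, fixed: clear splash guard on the bench, open top, no floor or sill, walls 65 mm high, inside 180 mm wide (y = -90 to 90) and 230 mm deep (x = 0 to 230). Origin: at bench level in the middle of the gateway; x points through it into the bay, y to the left as one looks in. The gateway is 120 mm wide, between aluminium front panels 12 mm thick.
- gate (a joint): Gate angle, rad: 0 shut, grows as it swings into the bay (inwards only) up to 1.75. An aluminium leaf 108 mm long, top edge 57 mm above the bench, 4 mm thick, upright hinge at (0, -56 mm) of the bay's frame. A weak spring (under 1 N at the free edge) shuts it, once the beaker is clear of its swing: beaker's centre about 145 mm or more inside the gateway.
- gate_edge (a point): The free end of the gate leaf, 108 mm from its hinge, 30 mm above the bench.
- pigment_jar: Bystander: closed round jar with a black lid, 54 mm diameter, 60 mm high. Origin: centre of its underside.
- weight: Bystander: round steel weight with a small knob, 56 mm diameter, 55 mm high. Origin: centre of its underside.
- block: Bystander: clear acrylic block, 44 x 44 mm, 65 mm high. Origin: centre of its underside.
- rinse_bottle: Bystander: white bottle with a blue cap, 64 mm diameter, 170 mm high. Origin: centre of its underside.

How it is judged:
By the outcome, as a careful person would: the job done as asked, in the order asked, and still so for the second after the job is handed in, with the robot touching nothing.
It also fails if it takes over 67 s, if anything falls off the work surface, if the arm or the gripper's body presses on something with over 40 N, if the wrist force passes 120 N, or if a joint passes its speed limit or range.

## Working session

There is one attempt and no reset: what is moved stays moved. The work goes in short steps, Python scripts to look and compute and a tool call to move; the robot and the scene stay as the last step left them, time stands still between calls to the robot, and variables do not carry over. Pictures are saved under pics/ and viewed, at most 10 in all, crops included, and the job is handed in when it is done.

```bash
ls; mkdir -p pics
```

Create h.py:
```python
import numpy as np, cv2
from plant import ctrl, eyes, close_job
def pts(s):
    z=s["z_map"];h,w=z.shape;f=h/2/np.tan(np.radians(s["fovy"])/2)
    v,u=np.mgrid[:h,:w];P=np.stack([(u-s["cx"])/f*z,(v-s["cy"])/f*z,z],-1)
    X=(P-np.array(s["t"]))@np.array(s["R"])
    X[z==0]=np.nan
    return X
```

Run:
```python
from h import *
print(ctrl.get_obs())
for n in("scene","top"):
    s=eyes.snapshot(n);cv2.imwrite(f"pics/{n}0.png",s["frame"][...,::-1])
    np.savez(f"{n}0.npz",**s)
    print(n,s["fovy"],s["cx"],s["cy"],s["R"],s["t"])
```

```text
pics
plant.py
{'clock': 0.0, 'joint_pos': array([-5.98120138e+01,  2.05918985e+01,  6.33661175e-01, -2.09560406e-02,
       -7.01353445e+01, -1.65066270e+01]), 'qvel': array([ 0.0137867 , -0.0590165 , -0.04002062,  0.01424659,  0.0341469 ,
       -0.02545856]), 'tau': array([-4.64042841e-04, -5.82710266e+01,  2.93048608e+01,  6.99710190e+00,
        6.69584144e-03, -9.17395141e-05]), 'tool_pos': array([ 0.15952512, -0.65541674,  0.25061394]), 'orientation': array([ 1.79904677e+02, -7.70373081e-03, -1.66325771e+02]), 'force': array([-0.34465339,  0.1291574 , -0.2608047 ]), 'moment': array([ 0.04066378, -0.06517505, -0.00380318]), 'gripper_force': 0.0, 'opening': 0.08749279514248953}
scene 47.766770640327536 327.062306853339 201.51771761117894 [[-0.5525716   0.83346075 -0.00279193]
 [ 0.54132895  0.35634163 -0.76156655]
 [-0.63374095 -0.4223314  -0.6480807 ]] [ 0.28201712 -0.26811014  1.79748157]
top 43.61646669310789 321.20163200826175 200.56078306329664 [[-0.02444205 -0.99966917 -0.00800826]
 [-0.98681712  0.02540821 -0.15983239]
 [ 0.15998299  0.00399605 -0.98711168]] [0.06518076 0.55509708 1.31324635]
```

View pics/scene0.png

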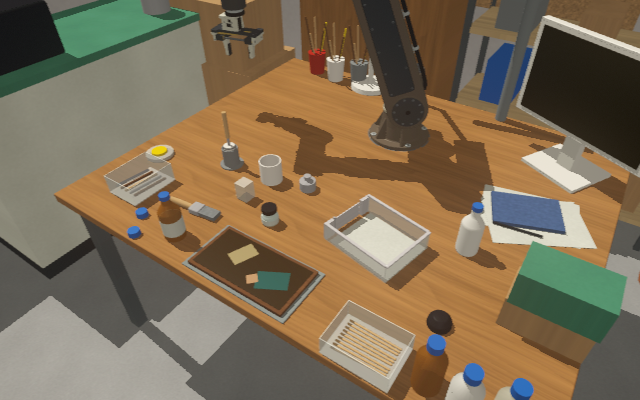

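View pics/top0.png

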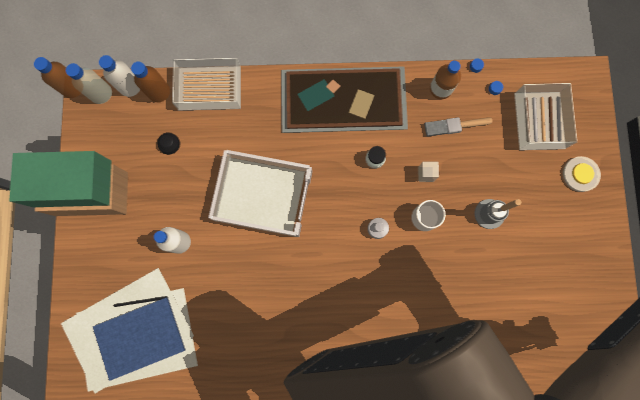

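The top view shows beaker (429,215), stand (492,213) with brush handle tip (517,202), weight (378,228), pigment jar (376,157), block (430,170), bay around (262,195) with the gate side toward the right edge (~303,200), and rinse bottle (172,240).

Run:
```python
from h import *
s=dict(np.load("top0.npz"));X=pts(s)
def box(n,u0,u1,v0,v1,z0,z1):
    p=X[v0:v1,u0:u1].reshape(-1,3);p=p[(p[:,2]>z0)&(p[:,2]<z1)]
    if len(p)<3: print(n,"none");return
    p2=p[:,:2].astype(np.float32);c,r=cv2.minEnclosingCircle(p2)
    print(n,len(p),"mean",p.mean(0).round(4),"circ",np.round(c,4),round(r,4),"zmax",p[:,2].max().round(4))
    return p2
print("bench",np.nanmedian(X[170:190,320:350,2]))
box("beaker",405,455,190,240,.07,.095)
box("stand",470,512,190,235,.06,.08)
box("handle",480,530,185,225,.12,.23)
box("handletop",480,530,185,225,.195,.23)
box("handlelow",480,530,185,225,.12,.15)
box("weight",360,395,210,245,.02,.07)
box("pig",360,395,140,175,.05,.07)
b=box("block",415,445,155,185,.055,.075);print(cv2.minAreaRect(b))
box("bottle",145,195,220,260,.1,.2)
b=box("bay",200,320,140,245,.057,.075);print(cv2.minAreaRect(b))
f=cv2.resize(s["frame"][135:250,195:335,::-1],None,fx=5.5,fy=5.2,interpolation=cv2.INTER_CUBIC);cv2.imwrite("pics/bay.png",f[:600,:800])
```

```text
bench 0.00021573505920350188
beaker 170 mean [ 0.5088 -0.2351  0.0785] circ [ 0.5083 -0.2361] 0.0382 zmax 0.0866
stand 218 mean [ 0.513  -0.4104  0.0715] circ [ 0.5141 -0.4151] 0.0294 zmax 0.0799
handle 125 mean [ 0.5133 -0.4124  0.1781] circ [ 0.5148 -0.415 ] 0.0091 zmax 0.2153
handletop 49 mean [ 0.5145 -0.4145  0.2082] circ [ 0.5151 -0.4154] 0.0085 zmax 0.2153
handlelow 28 mean [ 0.513  -0.4111  0.134 ] circ [ 0.5138 -0.414 ] 0.0076 zmax 0.1473
weight 337 mean [ 0.4796 -0.1013  0.0393] circ [ 0.4805 -0.1024] 0.0281 zmax 0.0629
pig 249 mean [ 0.6781 -0.1035  0.0593] circ [ 0.6793 -0.1042] 0.0252 zmax 0.0689
block 269 mean [ 0.6309 -0.2446  0.0643] circ [ 0.632  -0.2456] 0.0296 zmax 0.0719
((0.6309775114059448, -0.24510931968688965), (0.043878041207790375, 0.04306045174598694), 87.795654296875)
bottle 496 mean [0.4557 0.4396 0.1313] circ [0.4576 0.4462] 0.0316 zmax 0.1757
bay 980 mean [0.5854 0.2282 0.0641] circ [0.5815 0.2149] 0.1515 zmax 0.0737
((0.5825015902519226, 0.21416980028152466), (0.24382561445236206, 0.19543816149234772), 77.54391479492188)
```

View pics/bay.png

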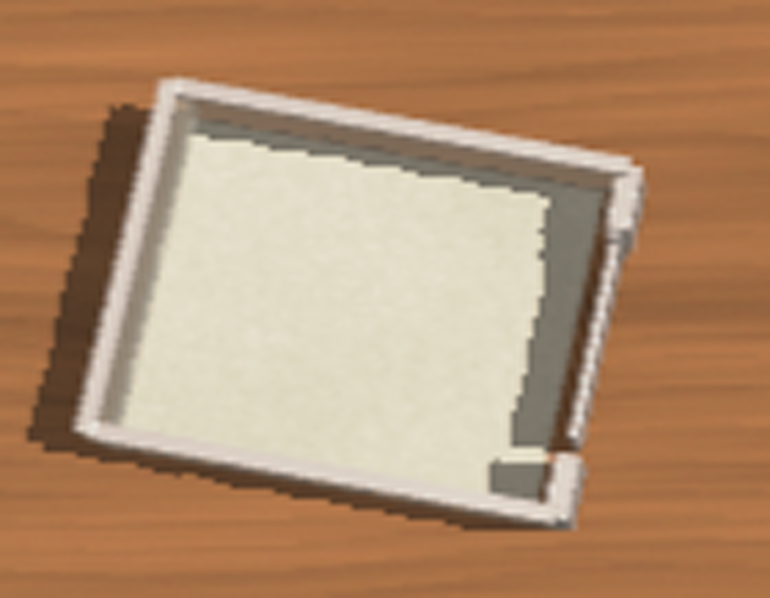

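Add to h.py:
```python
from scipy.spatial.transform import Rotation as Ro
def rel(*T):
    o=ctrl.get_obs();R=Ro.from_euler("xyz",o["orientation"],degrees=True).as_matrix()
    print("at",o["clock"],o["tool_pos"].round(4),"rpy",o["orientation"].round(1),"F",o["force"].round(1),"open",round(o["opening"],4))
    for t in T: print(t,"->",(R.T@(np.array(t)-o["tool_pos"])).round(4))
```

```bash
python3 -c "
from h import *
rel((.514,-.4145,.28),(.514,-.4145,.181))"
```

Request:
shift_gripper --rows '[{"dx": -0.05, "dy": 0.02, "dz": -0.03, "finger_gap": 0.088}, {"dx": -0.11, "dy": 0.04, "dz": -0.03, "finger_gap": 0.088}, {"dx": -0.165, "dy": 0.062, "dz": -0.03, "finger_gap": 0.088}, {"dx": -0.22, "dy": 0.083, "dz": -0.03, "finger_gap": 0.088}, {"dx": -0.28, "dy": 0.105, "dz": -0.03, "finger_gap": 0.088}, {"dx": -0.34, "dy": 0.128, "dz": -0.03, "finger_gap": 0.088}, {"dx": -0.385, "dy": 0.145, "dz": -0.03, "finger_gap": 0.088}, {"dx": -0.401, "dy": 0.151, "dz": -0.03, "finger_gap": 0.088}]'

```text
clock: 1.1
tool_pos: [0.5156, -0.4122, 0.2807]
orientation: [179.9, -0.0, -166.2]
force: [-0.1, -0.2, -0.4]
opening: 0.088
gripper_force: 0.0
```

```bash
python3 -c "
from h import *
rel((.514,-.4145,.181))"
```

```text
at 1.1 [ 0.5156 -0.4122  0.2807] rpy [ 179.9   -0.  -166.2] F [-0.1 -0.2 -0.4] open 0.088
(0.514, -0.4145, 0.181) -> [ 0.0021 -0.0019  0.0997]
```

Request:
shift_gripper --rows '[{"dx": 0.001, "dy": -0.001, "dz": 0.04, "finger_gap": 0.088}, {"dx": 0.001, "dy": -0.001, "dz": 0.08, "finger_gap": 0.088}, {"dx": 0.001, "dy": -0.001, "dz": 0.099, "finger_gap": 0.088}, {"dx": 0.001, "dy": -0.001, "dz": 0.099, "finger_gap": 0.088}]'

```text
clock: 1.6
tool_pos: [0.5113, -0.4154, 0.1806]
orientation: [179.9, -0.2, -166.4]
force: [0.4, -1.1, 0.4]
opening: 0.0876
gripper_force: 0.0
```

Run:
```python
from h import *
rel((.514,-.4145,.181))
s=eyes.snapshot("wrist");cv2.imwrite("pics/w1.png",s["frame"][...,::-1])
T=s["T_tool_cam"];z=s["z_map"];f=200/np.tan(np.radians(s["fovy"])/2)
v,u=np.mgrid[:400,:640];P=np.stack([(u-s["cx"])/f*z,(v-s["cy"])/f*z,z],-1)@T[:3,:3].T+T[:3,3]
m=(z>0)&(abs(P[...,0])<.03)&(abs(P[...,1])<.03)&(P[...,2]<.06)&(P[...,2]>-.04)
q=P[m];print(len(q))
for a in np.arange(-.04,.06,.02):
    k=q[(q[:,2]>=a)&(q[:,2]<a+.02)]
    if len(k):print(a.round(3),len(k),k.min(0).round(4),k.max(0).round(4))
```

```text
at 1.6 [ 0.5113 -0.4154  0.1806] rpy [ 179.9   -0.2 -166.4] F [ 0.4 -1.1  0.4] open 0.0876
(0.514, -0.4145, 0.181) -> [-0.0028  0.0003 -0.0004]
1686
-0.04 853 [-0.0047 -0.0084 -0.0311] [ 0.0046  0.0074 -0.0201]
-0.02 32 [-0.0048 -0.0083 -0.02  ] [ 0.0016  0.0074 -0.0141]
0.0 281 [-0.002  -0.008   0.0028] [0.0043 0.0069 0.0199]
0.02 301 [-0.0047 -0.0085  0.0201] [0.0041 0.0073 0.04  ]
0.04 219 [-0.0043 -0.0084  0.0401] [0.0037 0.0072 0.06  ]
```

View pics/w1.png

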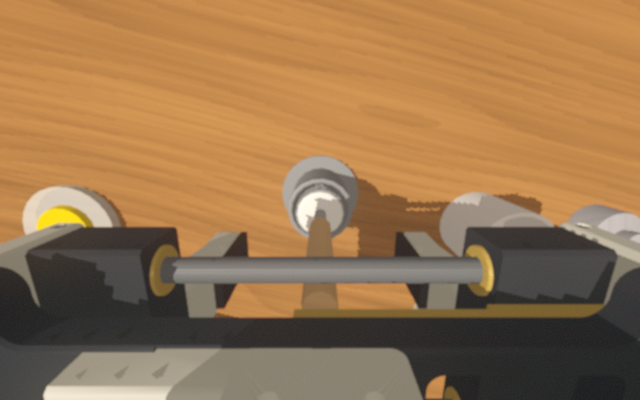

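The wrist view shows the handle (320,260) centred between the fingers, brush head in the stand at (320,195). Closing.

Request:
shift_gripper --rows '[{"dx": -0.002, "finger_gap": 0.088}, {"dx": -0.002, "finger_gap": 0.0}, {"dx": -0.002, "finger_gap": 0.0}, {"dx": -0.002, "finger_gap": 0.0}, {"dx": -0.002, "finger_gap": 0.0}, {"dx": -0.002, "finger_gap": 0.0}, {"dx": -0.002, "finger_gap": 0.0}]'

```text
clock: 2.52
tool_pos: [0.5147, -0.415, 0.1825]
orientation: [180.0, -0.0, -166.3]
force: [-0.2, -0.2, -0.2]
opening: 0.0335
gripper_force: 0.0
```

Request:
shift_gripper --rows '[{"finger_gap": 0}, {"finger_gap": 0}, {"finger_gap": 0}, {"finger_gap": 0}, {"finger_gap": 0}]'

```text
clock: 3.15
tool_pos: [0.5147, -0.415, 0.1825]
orientation: [180.0, -0.0, -166.3]
force: [0.4, -0.2, -0.5]
opening: 0.0154
gripper_force: 30.0
```

Request:
shift_gripper --rows '[{"dz": -0.02, "finger_gap": 0}, {"dz": -0.05, "finger_gap": 0}, {"dz": -0.08, "finger_gap": 0}, {"dz": -0.105, "finger_gap": 0}, {"dz": -0.11, "finger_gap": 0}, {"dz": -0.11, "finger_gap": 0}]'

```text
clock: 3.9
tool_pos: [0.5145, -0.4148, 0.2919]
orientation: [180.0, -0.0, -166.3]
force: [0.2, 0.1, -1.7]
opening: 0.0154
gripper_force: 30.0
```

```bash
python3 -c "
from h import *
rel((.5085,-.236,.2925))"
```

```text
at 3.9 [ 0.5145 -0.4148  0.2919] rpy [ 180.    -0.  -166.3] F [ 0.2  0.1 -1.7] open 0.0154
(0.5085, -0.236, 0.2925) -> [-0.0364  0.1751 -0.0005]
```

Request:
shift_gripper --rows '[{"dx": -0.005, "dy": 0.025, "finger_gap": 0}, {"dx": -0.0125, "dy": 0.06, "finger_gap": 0}, {"dx": -0.02, "dy": 0.1, "finger_gap": 0}, {"dx": -0.029, "dy": 0.14, "finger_gap": 0}, {"dx": -0.035, "dy": 0.166, "finger_gap": 0}, {"dx": -0.0364, "dy": 0.175, "finger_gap": 0}, {"dx": -0.0364, "dy": 0.175, "finger_gap": 0}]'

```text
clock: 4.78
tool_pos: [0.5085, -0.2361, 0.2919]
orientation: [180.0, -0.1, -166.3]
force: [1.3, -0.2, -1.1]
opening: 0.0158
gripper_force: 30.0
```

Run:
```python
from h import *
rel((.5085,-.236,.2925))
s=eyes.snapshot("scene");X=pts(s)
f=s["frame"][110:230,180:340,::-1];cv2.imwrite("pics/s2.png",cv2.resize(f,None,fx=5,fy=5,interpolation=cv2.INTER_CUBIC))
t=eyes.snapshot("top");Y=pts(t)
for n,Z in(("scene",X),("top",Y)):
  for a,b in((.075,.09),(.1,.13),(.13,.16),(.16,.185),(.185,.215)):
    r=.05
    m=(abs(Z[...,0]-.5085)<r)&(abs(Z[...,1]+.236)<r)&(Z[...,2]>a)&(Z[...,2]<b)
    q=Z[m]
    if len(q)>2:
        c,rr=cv2.minEnclosingCircle(q[:,:2].astype(np.float32));print(n,a,len(q),q.mean(0).round(4),np.round(c,4),round(rr,4),q[:,2].min().round(4))
```

```text
at 4.775 [ 0.5085 -0.2361  0.2919] rpy [ 1.800e+02 -1.000e-01 -1.663e+02] F [ 1.3 -0.2 -1.1] open 0.0158
(0.5085, -0.236, 0.2925) -> [ 0.      0.0001 -0.0006]
scene 0.075 114 [ 0.5068 -0.2313  0.0795] [ 0.509  -0.2348] 0.043 0.075
scene 0.1 38 [ 0.5161 -0.2222  0.1252] [ 0.509 -0.23 ] 0.0203 0.1178
scene 0.13 99 [ 0.5172 -0.2243  0.1453] [ 0.5097 -0.2309] 0.0223 0.1306
scene 0.16 89 [ 0.5173 -0.2243  0.1722] [ 0.5082 -0.2332] 0.0224 0.1603
scene 0.185 96 [ 0.5104 -0.2301  0.1931] [ 0.5073 -0.2275] 0.0246 0.1852
top 0.075 60 [ 0.4934 -0.2322  0.0793] [ 0.5088 -0.2356] 0.0381 0.0754
top 0.13 9 [ 0.4957 -0.2348  0.148 ] [ 0.5068 -0.234 ] 0.021 0.1322
top 0.16 7 [ 0.5032 -0.2289  0.1793] [ 0.5047 -0.2325] 0.0203 0.1667
top 0.185 47 [ 0.512  -0.2241  0.1899] [ 0.5134 -0.2247] 0.0119 0.1852
```

View pics/s2.png

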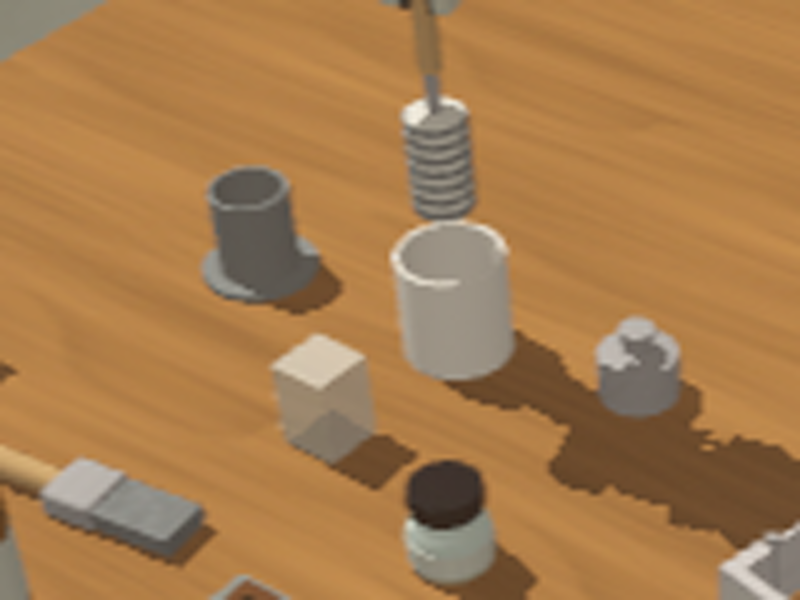

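The view shows the brush head (443,160) hanging just above and nearly centred over the beaker mouth (450,250).

Request:
shift_gripper --rows '[{"dy": -0.002, "dz": 0.03, "finger_gap": 0}, {"dy": -0.002, "dz": 0.06, "finger_gap": 0}, {"dy": -0.002, "dz": 0.085, "finger_gap": 0}, {"dy": -0.002, "dz": 0.1, "finger_gap": 0}, {"dy": -0.002, "dz": 0.107, "finger_gap": 0}, {"dy": -0.002, "dz": 0.107, "finger_gap": 0}]'

```text
clock: 5.62
tool_pos: [0.5093, -0.2386, 0.1856]
orientation: [-180.0, -0.0, -166.3]
force: [-1.0, -0.6, -0.3]
opening: 0.0153
gripper_force: 30.0
```

Request:
shift_gripper --rows '[{"dz": 0.001, "finger_gap": 0}, {"dz": 0.002, "finger_gap": 0}, {"dz": 0.003, "finger_gap": 0}, {"dz": 0.003, "finger_gap": 0}]'

```text
clock: 6.12
tool_pos: [0.5092, -0.2382, 0.1827]
orientation: [-180.0, 0.0, -166.3]
force: [-0.9, -0.7, -1.3]
opening: 0.0154
gripper_force: 30.0
```

Request:
shift_gripper --rows '[{"dz": 0.001, "finger_gap": 0}, {"dz": 0.0015, "finger_gap": 0}, {"dz": 0.0015, "finger_gap": 0}, {"dz": 0.0015, "finger_gap": 0}]'

```text
clock: 6.62
tool_pos: [0.5094, -0.2384, 0.1815]
orientation: [-180.0, 0.0, -166.3]
force: [0.1, -0.3, 4.9]
opening: 0.0153
gripper_force: 30.0
```

Request:
shift_gripper --rows '[{"dz": -0.02, "finger_gap": 0}, {"dz": -0.045, "finger_gap": 0}, {"dz": -0.068, "finger_gap": 0}, {"dz": -0.078, "finger_gap": 0}, {"dz": -0.08, "finger_gap": 0}, {"dz": -0.08, "finger_gap": 0}, {"dz": -0.08, "finger_gap": 0}]'

```text
clock: 7.5
tool_pos: [0.5088, -0.2382, 0.2601]
orientation: [180.0, -0.1, -166.3]
force: [-0.4, 0.6, -0.5]
opening: 0.0157
gripper_force: 30.0
```

Request:
shift_gripper --rows '[{"dz": 0.025, "finger_gap": 0}, {"dz": 0.05, "finger_gap": 0}, {"dz": 0.07, "finger_gap": 0}, {"dz": 0.078, "finger_gap": 0}, {"dz": 0.079, "finger_gap": 0}, {"dz": 0.08, "finger_gap": 0}, {"dz": 0.08, "finger_gap": 0}]'

```text
clock: 8.38
tool_pos: [0.5094, -0.2383, 0.1815]
orientation: [-180.0, 0.0, -166.3]
force: [-0.1, 0.4, 0.0]
opening: 0.0158
gripper_force: 30.0
```

Request:
shift_gripper --rows '[{"dz": 0.0008, "finger_gap": 0}, {"dz": 0.0008, "finger_gap": 0}, {"dz": 0.0008, "finger_gap": 0}]'

```text
clock: 8.75
tool_pos: [0.5097, -0.2384, 0.1814]
orientation: [-180.0, 0.1, -166.3]
force: [-0.7, 1.2, 6.2]
opening: 0.0154
gripper_force: 30.0
```

Bottom reached twice. Lift out and return over the stand.

Request:
shift_gripper --rows '[{"dz": -0.025, "finger_gap": 0}, {"dz": -0.06, "finger_gap": 0}, {"dz": -0.09, "finger_gap": 0}, {"dz": -0.107, "finger_gap": 0}, {"dz": -0.11, "finger_gap": 0}, {"dz": -0.11, "finger_gap": 0}]'

```text
clock: 9.5
tool_pos: [0.5088, -0.2381, 0.2892]
orientation: [180.0, -0.1, -166.3]
force: [-0.3, 0.3, -1.7]
opening: 0.0152
gripper_force: 30.0
```

```bash
python3 -c "
from h import *
rel((.5145,-.415,.292))"
```

```text
at 9.5 [ 0.5088 -0.2381  0.2892] rpy [ 1.800e+02 -1.000e-01 -1.663e+02] F [-0.3  0.3 -1.7] open 0.0152
(0.5145, -0.415, 0.292) -> [ 0.0363 -0.1732 -0.0029]
```

Request:
shift_gripper --rows '[{"dx": 0.005, "dy": -0.025, "finger_gap": 0}, {"dx": 0.0125, "dy": -0.06, "finger_gap": 0}, {"dx": 0.02, "dy": -0.1, "finger_gap": 0}, {"dx": 0.029, "dy": -0.14, "finger_gap": 0}, {"dx": 0.035, "dy": -0.166, "finger_gap": 0}, {"dx": 0.0363, "dy": -0.173, "finger_gap": 0}, {"dx": 0.0363, "dy": -0.173, "finger_gap": 0}]'

```text
clock: 10.38
tool_pos: [0.5145, -0.4149, 0.2888]
orientation: [179.9, -0.1, -166.4]
force: [-0.5, -0.1, -0.8]
opening: 0.0152
gripper_force: 30.0
```

Run:
```python
from h import *
rel((.5145,-.415,.29))
s=eyes.snapshot("scene");X=pts(s)
f=s["frame"][90:190,170:290,::-1];cv2.imwrite("pics/s3.png",cv2.resize(f,None,fx=5,fy=5,interpolation=cv2.INTER_CUBIC))
for a,b in((.06,.09),(.1,.13),(.13,.16),(.16,.185)):
    m=(abs(X[...,0]-.514)<.05)&(abs(X[...,1]+.415)<.05)&(X[...,2]>a)&(X[...,2]<b)
    q=X[m];c,rr=cv2.minEnclosingCircle(q[:,:2].astype(np.float32));print(a,len(q),np.round(c,4),round(rr,4),q[:,2].min().round(4))
```

```text
at 10.375 [ 0.5145 -0.4149  0.2888] rpy [ 1.799e+02 -1.000e-01 -1.664e+02] F [-0.5 -0.1 -0.8] open 0.0152
(0.5145, -0.415, 0.29) -> [ 0.     -0.0001 -0.0012]
0.06 113 [ 0.516  -0.4138] 0.0344 0.0602
0.1 40 [ 0.516  -0.4071] 0.0211 0.1131
0.13 99 [ 0.5152 -0.4096] 0.0228 0.13
0.16 80 [ 0.515  -0.4091] 0.0227 0.1603
```

View pics/s3.png

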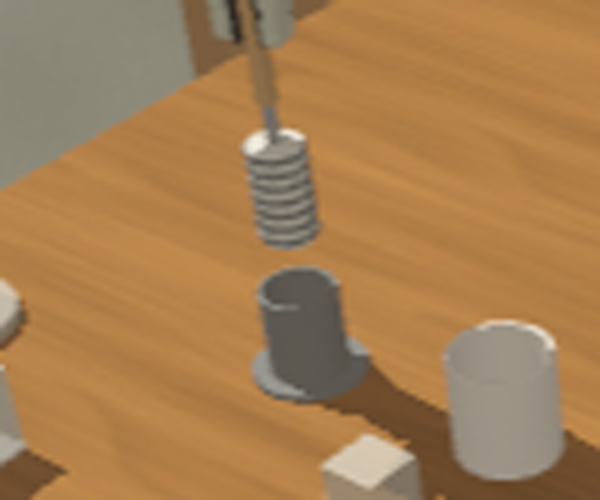

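Brush head (285,190) hangs above the stand mouth (300,285), offset a few mm toward +y; I shift and descend, checking force after entry.

Request:
shift_gripper --rows '[{"dy": -0.004, "dz": 0.01, "finger_gap": 0}, {"dy": -0.004, "dz": 0.03, "finger_gap": 0}, {"dy": -0.004, "dz": 0.043, "finger_gap": 0}, {"dy": -0.004, "dz": 0.052, "finger_gap": 0}, {"dy": -0.004, "dz": 0.06, "finger_gap": 0}, {"dy": -0.004, "dz": 0.06, "finger_gap": 0}]'

```text
clock: 11.18
tool_pos: [0.5156, -0.4187, 0.2297]
orientation: [180.0, -0.0, -166.3]
force: [0.2, -0.4, -0.3]
opening: 0.0153
gripper_force: 30.0
```

Entered freely. Continue to just above the floor.

Request:
shift_gripper --rows '[{"dz": 0.02, "finger_gap": 0}, {"dz": 0.036, "finger_gap": 0}, {"dz": 0.043, "finger_gap": 0}, {"dz": 0.046, "finger_gap": 0}, {"dz": 0.047, "finger_gap": 0}, {"dz": 0.047, "finger_gap": 0}]'

```text
clock: 11.92
tool_pos: [0.516, -0.419, 0.1837]
orientation: [-180.0, 0.0, -166.3]
force: [0.1, 0.6, -0.4]
opening: 0.0153
gripper_force: 30.0
```

Request:
shift_gripper --rows '[{"dy": 0.002, "dz": 0.0008, "finger_gap": 0}, {"dy": 0.002, "dz": 0.0012, "finger_gap": 0}, {"dy": 0.002, "dz": 0.0012, "finger_gap": 0}, {"dy": 0.002, "dz": 0.0012, "finger_gap": 0.04}, {"dy": 0.002, "dz": 0.0012, "finger_gap": 0.04}, {"dy": 0.002, "dz": 0.0012, "finger_gap": 0.06}, {"dy": 0.002, "dz": 0.0012, "finger_gap": 0.06}, {"dy": 0.002, "dz": 0.0012, "finger_gap": 0.06}]'

```text
clock: 12.92
tool_pos: [0.5153, -0.4169, 0.182]
orientation: [180.0, -0.0, -166.3]
force: [0.3, -0.5, 0.5]
opening: 0.0582
gripper_force: 0.0
```

Request:
shift_gripper --rows '[{"dz": -0.02, "finger_gap": 0.06}, {"dz": -0.06, "finger_gap": 0.06}, {"dz": -0.1, "finger_gap": 0.06}, {"dz": -0.12, "finger_gap": 0.06}, {"dz": -0.12, "finger_gap": 0.06}]'

```text
clock: 13.55
tool_pos: [0.5159, -0.4173, 0.3041]
orientation: [-179.9, 0.2, -166.3]
force: [0.4, 0.5, 0.5]
opening: 0.0596
gripper_force: 0.0
```

Run:
```python
from h import *
t=eyes.snapshot("top");X=pts(t)
def c(n,x,y,r,a,b):
    m=(abs(X[...,0]-x)<r)&(abs(X[...,1]-y)<r)&(X[...,2]>a)&(X[...,2]<b);q=X[m]
    if len(q)<3: print(n,"none");return
    cc,rr=cv2.minEnclosingCircle(q[:,:2].astype(np.float32));print(n,len(q),q.mean(0).round(4),np.round(cc,4),round(rr,4))
c("beaker",.5085,-.236,.055,.07,.09)
s=eyes.snapshot("scene");X=pts(s)
c("handle hi",.514,-.415,.04,.19,.22);c("handle lo",.514,-.415,.04,.11,.14)
c("beaker",.5085,-.236,.055,.07,.09)
rel((.5085,-.236,.182),(.5085,-.236,.3))
```

```text
beaker 122 [ 0.513  -0.2246  0.0782] [ 0.5087 -0.2357] 0.0381
handle hi 37 [ 0.5162 -0.4113  0.2038] [ 0.5164 -0.4131] 0.0095
handle lo 31 [ 0.5173 -0.4094  0.1265] [ 0.5169 -0.4081] 0.0104
beaker 162 [ 0.5082 -0.2319  0.0776] [ 0.505  -0.2337] 0.0423
at 13.65 [ 0.5151 -0.4167  0.3014] rpy [ 180.    -0.  -166.3] F [ 0.7 -0.3 -0.6] open 0.0599
(0.5085, -0.236, 0.182) -> [-0.0364  0.177   0.1195]
(0.5085, -0.236, 0.3) -> [-0.0363  0.1771  0.0015]
```

Brush is upright in its stand. Now over the beaker, fingers nearly closed, y axis turned along the bay axis.

Request:
shift_gripper --rows '[{"dx": -0.006, "dy": 0.03, "turn": 5, "finger_gap": 0.01}, {"dx": -0.015, "dy": 0.07, "turn": 10, "finger_gap": 0.01}, {"dx": -0.022, "dy": 0.11, "turn": 15, "finger_gap": 0.01}, {"dx": -0.03, "dy": 0.145, "turn": 20, "finger_gap": 0.01}, {"dx": -0.035, "dy": 0.17, "turn": 25, "finger_gap": 0.01}, {"dx": -0.0363, "dy": 0.177, "turn": 26, "finger_gap": 0.01}, {"dx": -0.0363, "dy": 0.177, "turn": 26, "finger_gap": 0.01}, {"dx": -0.0363, "dy": 0.177, "turn": 26, "finger_gap": 0.01}]'

```text
clock: 14.65
tool_pos: [0.5086, -0.237, 0.3016]
orientation: [-180.0, -0.0, 167.7]
force: [-0.1, -0.6, 0.5]
opening: 0.0103
gripper_force: 0.0
```

```bash
python3 -c "
from h import *
rel((.5085,-.2357,.11),(.5085,-.2357,.055))"
```

```text
at 14.65 [ 0.5086 -0.237   0.3016] rpy [-180.    -0.   167.7] F [-0.1 -0.6  0.5] open 0.0103
(0.5085, -0.2357, 0.11) -> [0.0003 0.0012 0.1916]
(0.5085, -0.2357, 0.055) -> [2.000e-04 1.300e-03 2.466e-01]
```

Request:
shift_gripper --rows '[{"dy": 0.001, "dz": 0.05, "finger_gap": 0.01}, {"dy": 0.001, "dz": 0.11, "finger_gap": 0.01}, {"dy": 0.001, "dz": 0.16, "finger_gap": 0.01}, {"dy": 0.001, "dz": 0.185, "finger_gap": 0.01}, {"dy": 0.001, "dz": 0.2, "finger_gap": 0.01}, {"dy": 0.001, "dz": 0.215, "finger_gap": 0.01}, {"dy": 0.001, "dz": 0.215, "finger_gap": 0.01}]'

```text
clock: 15.52
tool_pos: [0.5086, -0.2355, 0.0864]
orientation: [-180.0, -0.1, 167.7]
force: [0.0, 0.1, 0.6]
opening: 0.0101
gripper_force: 0.0
```

Request:
shift_gripper --rows '[{"dz": 0.01, "finger_gap": 0.01}, {"dz": 0.02, "finger_gap": 0.01}, {"dz": 0.03, "finger_gap": 0.01}, {"dz": 0.03, "finger_gap": 0.01}]'

```text
clock: 16.02
tool_pos: [0.5083, -0.2352, 0.0561]
orientation: [-180.0, -0.1, 167.7]
force: [0.1, -0.1, 0.3]
opening: 0.0102
gripper_force: 0.0
```

Run:
```python
from h import *
rel((.53,-.196,.056),(.568,-.12,.056),(.545,.02,.056))
s=eyes.snapshot("wrist");cv2.imwrite("pics/w4.png",s["frame"][...,::-1])
```

```text
at 16.025 [ 0.5083 -0.2352  0.0561] rpy [-1.800e+02 -1.000e-01  1.677e+02] F [ 0.1 -0.1  0.3] open 0.0102
(0.53, -0.196, 0.056) -> [-0.0128  0.043   0.0001]
(0.568, -0.12, 0.056) -> [-0.0338  0.1253  0.    ]
(0.545, 0.02, 0.056) -> [1.860e-02 2.572e-01 1.000e-04]
```

View pics/w4.png

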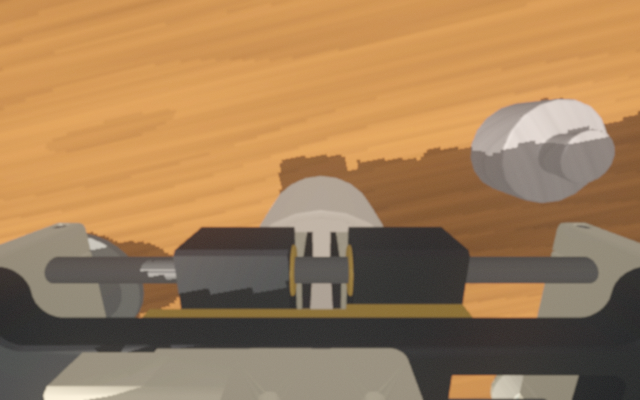

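Fingers sit inside the beaker (320,250), clear of its rim; the weight is at (545,150). Start towing.

Request:
shift_gripper --rows '[{"dx": -0.002, "dy": 0.008, "finger_gap": 0.01}, {"dx": -0.006, "dy": 0.022, "finger_gap": 0.01}, {"dx": -0.01, "dy": 0.037, "finger_gap": 0.01}, {"dx": -0.014, "dy": 0.053, "finger_gap": 0.01}, {"dx": -0.018, "dy": 0.068, "finger_gap": 0.01}, {"dx": -0.022, "dy": 0.083, "finger_gap": 0.01}, {"dx": -0.026, "dy": 0.098, "finger_gap": 0.01}, {"dx": -0.03, "dy": 0.11, "finger_gap": 0.01}]'

```text
clock: 17.08
tool_pos: [0.5622, -0.1334, 0.0571]
orientation: [-180.0, -0.0, 167.7]
force: [-1.3, -0.6, -0.2]
opening: 0.0102
gripper_force: 1.0
```

```bash
python3 -c "
from h import *
rel((.568,-.12,.056),(.566,-.09,.056),(.545,.02,.056))"
```

```text
at 17.075 [ 0.5622 -0.1334  0.0571] rpy [-180.    -0.   167.7] F [-1.3 -0.6 -0.2] open 0.0102
(0.568, -0.12, 0.056) -> [-0.0029  0.0143  0.0011]
(0.566, -0.09, 0.056) -> [0.0055 0.0432 0.0011]
(0.545, 0.02, 0.056) -> [0.0494 0.1462 0.0011]
```

Request:
shift_gripper --rows '[{"dx": -0.002, "dy": 0.01, "finger_gap": 0.01}, {"dx": -0.002, "dy": 0.022, "finger_gap": 0.01}, {"dx": 0.002, "dy": 0.035, "finger_gap": 0.01}, {"dx": 0.007, "dy": 0.05, "finger_gap": 0.01}, {"dx": 0.013, "dy": 0.066, "finger_gap": 0.01}, {"dx": 0.02, "dy": 0.082, "finger_gap": 0.01}, {"dx": 0.027, "dy": 0.098, "finger_gap": 0.01}, {"dx": 0.034, "dy": 0.11, "finger_gap": 0.01}]'

```text
clock: 18.08
tool_pos: [0.5517, -0.0183, 0.0572]
orientation: [180.0, 0.0, 167.7]
force: [-0.0, -0.3, -0.2]
opening: 0.0101
gripper_force: 0.7
```

Run:
```python
from h import *
t=eyes.snapshot("top");X=pts(t)
s=eyes.snapshot("scene");Y=pts(s)
x,y,_=ctrl.get_obs()["tool_pos"]
for n,Z in(("top",X),("scene",Y)):
    m=(abs(Z[...,0]-x)<.055)&(abs(Z[...,1]-y)<.055)&(Z[...,2]>.015)&(Z[...,2]<.08);q=Z[m]
    print(n,len(q),q.min(0),q.max(0),cv2.minEnclosingCircle(q[:,:2].astype(np.float32)))
for a in(("weight",.4805,-.1024,.02,.07),("pig",.6793,-.1042,.05,.07)):
    m=(abs(X[...,0]-a[1])<.04)&(abs(X[...,1]-a[2])<.04)&(X[...,2]>a[3])&(X[...,2]<a[4]);q=X[m]
    if len(q)>3: print(a[0],len(q),cv2.minEnclosingCircle(q[:,:2].astype(np.float32)))
u=np.array([.2158,.9764]);l=np.array([-.9764,.2158]);O=np.array([.5577,.1019])
b=lambda s,k:tuple(O+s*u+k*l)+(.056,)
rel(*[b(s,.006) for s in(-.06,0,.06,.12,.17)])
cv2.imwrite("pics/s5.png",cv2.resize(s["frame"][130:290,230:450,::-1],None,fx=3.6,fy=3.6,interpolation=cv2.INTER_CUBIC))
```

```text
top 33 [ 0.51322246 -0.04926164  0.01531303] [ 0.52143558 -0.00363879  0.07925276] ((0.5198615789413452, -0.02645021118223667), 0.02296566218137741)
scene 380 [ 0.5334211  -0.05923303  0.01513805] [0.59065328 0.01776011 0.07998098] ((0.5505940318107605, -0.021598132327198982), 0.040444545447826385)
weight 329 ((0.4803798794746399, -0.10298807919025421), 0.028538929298520088)
pig 92 ((0.6815915703773499, -0.10826021432876587), 0.022791367024183273)
at 18.175 [ 0.5516 -0.0182  0.0572] rpy [180.   -0.  167.8] F [ 0.3 -1.3  0.7] open 0.0098
(np.float64(0.5388936), np.float64(0.044610800000000006), 0.056) -> [0.0257 0.0587 0.0012]
(np.float64(0.5518415999999999), np.float64(0.1031948), 0.056) -> [0.0255 0.1187 0.0012]
(np.float64(0.5647895999999999), np.float64(0.16177880000000003), 0.056) -> [0.0252 0.1787 0.0012]
(np.float64(0.5777376), np.float64(0.2203628), 0.056) -> [0.025  0.2387 0.0012]
(np.float64(0.5885275999999999), np.float64(0.2691828), 0.056) -> [0.0248 0.2887 0.0012]
```

View pics/s5.png

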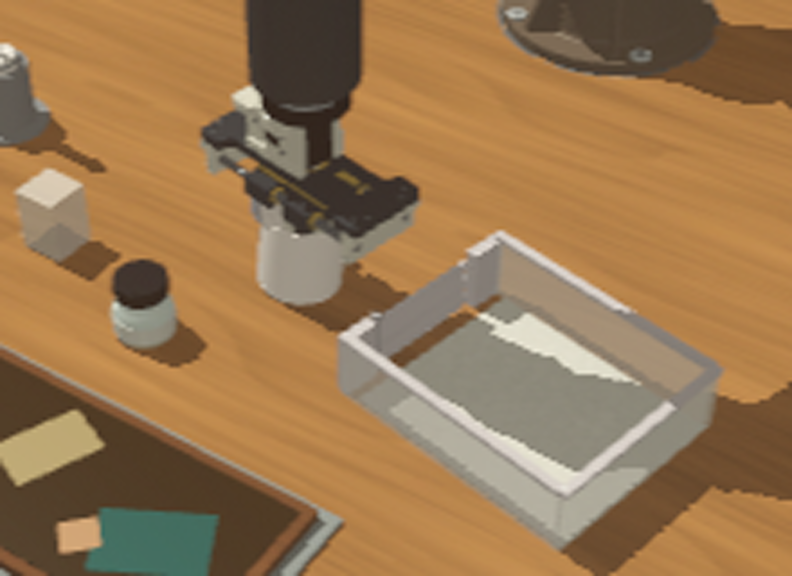

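Beaker (300,265) stands upright, about 90 mm before the gateway (420,310), gate shut. Shift onto the bay axis while advancing.

Request:
shift_gripper --rows '[{"dx": 0.005, "dy": 0.003, "finger_gap": 0.01}, {"dx": 0.011, "dy": 0.008, "finger_gap": 0.01}, {"dx": 0.017, "dy": 0.014, "finger_gap": 0.01}, {"dx": 0.023, "dy": 0.021, "finger_gap": 0.01}, {"dx": 0.028, "dy": 0.029, "finger_gap": 0.01}, {"dx": 0.028, "dy": 0.038, "finger_gap": 0.01}, {"dx": 0.028, "dy": 0.047, "finger_gap": 0.01}, {"dx": 0.028, "dy": 0.055, "finger_gap": 0.01}]'

```text
clock: 19.18
tool_pos: [0.5364, 0.0407, 0.057]
orientation: [-180.0, -0.0, 167.7]
force: [0.1, -2.2, 0.4]
opening: 0.0102
gripper_force: 0.9
```

Create b.py:
```python
from h import *
s=eyes.snapshot("scene");Y=pts(s)
t=eyes.snapshot("top");X=pts(t)
x,y,_=ctrl.get_obs()["tool_pos"]
u=np.array([.2158,.9764]);l=np.array([-.9764,.2158]);O=np.array([.5577,.1019])
from scipy.optimize import least_squares
qs=[]
for Z in(X,Y):
    m=(np.hypot(Z[...,0]-x,Z[...,1]-y)<.056)&(Z[...,2]>.067)&(Z[...,2]<.079);qs.append(Z[m])
q=np.vstack(qs)
e=lambda p:np.hypot(q[:,0]-p[0],q[:,1]-p[1])-.038
r=least_squares(e,[x,y],loss="soft_l1",f_scale=.002)
c=r.x;print([len(k) for k in qs],"beaker",c.round(4),"bay s,k",((c-O)@u).round(4),((c-O)@l).round(4),"med",np.median(abs(e(c))).round(4))
p=np.array([x,y]);print("tool s,k",((p-O)@u).round(4),((p-O)@l).round(4))
rel()
```

```bash
python3 b.py
```

```text
[6, 61] beaker [0.5291 0.0384] bay s,k -0.0681 0.0143 med 0.001
tool s,k -0.0641 0.0073
at 19.275 [0.5367 0.0409 0.057 ] rpy [180.    0.  167.7] F [-0.2 -1.6  0.3] open 0.0099
```

Request:
shift_gripper --rows '[{"dx": -0.003, "dy": 0.004, "finger_gap": 0.01}, {"dx": -0.006, "dy": 0.01, "finger_gap": 0.01}, {"dx": -0.008, "dy": 0.018, "finger_gap": 0.01}, {"dx": -0.008, "dy": 0.026, "finger_gap": 0.01}, {"dx": -0.008, "dy": 0.034, "finger_gap": 0.01}, {"dx": -0.008, "dy": 0.042, "finger_gap": 0.01}, {"dx": -0.008, "dy": 0.048, "finger_gap": 0.01}]'

```text
clock: 20.15
tool_pos: [0.5544, 0.0857, 0.0571]
orientation: [-180.0, -0.0, 167.7]
force: [0.2, -1.9, 0.3]
opening: 0.0101
gripper_force: 1.2
```

```bash
python3 b.py
```

```text
[8, 75] beaker [0.5492 0.0805] bay s,k -0.0227 0.0037 med 0.0013
tool s,k -0.0163 -0.0003
at 20.25 [0.5545 0.0859 0.0571] rpy [180.    0.  167.7] F [ 0.1 -1.1  0.4] open 0.0101
```

Request:
shift_gripper --rows '[{"dy": 0.008, "finger_gap": 0.01}, {"dy": 0.02, "finger_gap": 0.01}, {"dy": 0.033, "finger_gap": 0.01}, {"dy": 0.046, "finger_gap": 0.01}, {"dy": 0.059, "finger_gap": 0.01}, {"dy": 0.072, "finger_gap": 0.01}, {"dy": 0.085, "finger_gap": 0.01}, {"dy": 0.095, "finger_gap": 0.01}]'

```text
clock: 21.25
tool_pos: [0.5749, 0.1792, 0.057]
orientation: [180.0, 0.0, 167.7]
force: [-0.7, -1.8, 1.1]
opening: 0.0104
gripper_force: 1.4
```

```bash
python3 b.py
```

```text
[11, 82] beaker [0.5665 0.1771] bay s,k 0.0753 0.0077 med 0.0011
tool s,k 0.0796 -0.0003
at 21.35 [0.5752 0.1796 0.0571] rpy [180.    0.  167.7] F [-1.1 -0.5  1.8] open 0.0095
```

Request:
shift_gripper --rows '[{"dy": 0.008, "finger_gap": 0.01}, {"dy": 0.02, "finger_gap": 0.01}, {"dy": 0.033, "finger_gap": 0.01}, {"dy": 0.046, "finger_gap": 0.01}, {"dy": 0.059, "finger_gap": 0.01}, {"dy": 0.072, "finger_gap": 0.01}, {"dy": 0.083, "finger_gap": 0.01}, {"dy": 0.092, "finger_gap": 0.01}]'

```text
clock: 22.35
tool_pos: [0.5946, 0.2689, 0.0571]
orientation: [180.0, 0.0, 167.7]
force: [0.5, -1.6, 1.0]
opening: 0.01
gripper_force: 0.5
```

```bash
python3 b.py
```

```text
[16, 88] beaker [0.59  0.264] bay s,k 0.1652 0.0034 med 0.0011
tool s,k 0.1711 0.0001
at 22.45 [0.5945 0.269  0.057 ] rpy [180.    0.  167.7] F [-0.5 -0.5 -0.2] open 0.01
```

Request:
shift_gripper --rows '[{"dx": 0.002, "dy": -0.005, "finger_gap": 0.01}, {"dx": 0.002, "dy": -0.005, "finger_gap": 0.01}, {"dx": 0.002, "dy": -0.005, "dz": -0.02, "finger_gap": 0.01}, {"dx": 0.002, "dy": -0.005, "dz": -0.06, "finger_gap": 0.01}, {"dx": 0.002, "dy": -0.005, "dz": -0.12, "finger_gap": 0.01}, {"dx": 0.002, "dy": -0.005, "dz": -0.18, "finger_gap": 0.01}, {"dx": -0.05, "dy": -0.06, "dz": -0.2, "finger_gap": 0.01}, {"dx": 0.05, "dy": -0.11, "dz": -0.2, "finger_gap": 0.01}]'

```text
clock: 23.45
tool_pos: [0.5679, 0.1867, 0.2546]
orientation: [-180.0, 0.0, 167.4]
force: [-2.0, 0.5, 0.0]
opening: 0.0103
gripper_force: 0.0
```

Request:
shift_gripper --rows '[{"dy": -0.05, "finger_gap": 0.01}, {"dy": -0.1, "finger_gap": 0.01}, {"dy": -0.1, "finger_gap": 0.01}, {"dy": -0.1, "finger_gap": 0.01}]'

```text
clock: 23.95
tool_pos: [0.5433, 0.0905, 0.2558]
orientation: [180.0, 0.0, 167.6]
force: [-0.3, 0.1, 0.4]
opening: 0.0098
gripper_force: 0.0
```

Run:
```python
from h import *
t=eyes.snapshot("top");X=pts(t);s=eyes.snapshot("scene")
u=np.array([.2158,.9764]);l=np.array([-.9764,.2158]);O=np.array([.5577,.1019])
def c(n,x,y,r,a,b):
    m=(np.hypot(X[...,0]-x,X[...,1]-y)<r)&(X[...,2]>a)&(X[...,2]<b);q=X[m]
    if len(q)<3: print(n,"none");return
    cc,rr=cv2.minEnclosingCircle(q[:,:2].astype(np.float32));print(n,len(q),np.round(cc,4),round(rr,4),"bay",((np.array(cc)-O)@u).round(4),((np.array(cc)-O)@l).round(4))
c("beaker",.59,.264,.06,.07,.09);c("weight",.4805,-.1024,.05,.02,.07);c("pig",.6793,-.1042,.05,.05,.07);c("block",.632,-.2456,.05,.055,.075);c("bottle",.4576,.4462,.07,.1,.2);c("brush",.514,-.415,.03,.19,.22)
a=cv2.resize(s["frame"][140:290,180:450,::-1],(640,356),interpolation=cv2.INTER_CUBIC)
b=cv2.resize(t["frame"][140:245,200:400,::-1],(457,240),interpolation=cv2.INTER_CUBIC)
o=np.zeros((598,640,3),np.uint8);o[:356]=a;o[358:598,:457]=b;cv2.imwrite("pics/end.png",o)
```

```text
beaker none
weight 339 [ 0.4805 -0.1023] 0.0279 bay -0.2161 0.0313
pig 248 [ 0.68   -0.1034] 0.0248 bay -0.1741 -0.1637
block 269 [ 0.6319 -0.2459] 0.0299 bay -0.3236 -0.1475
bottle none
brush 56 [ 0.5156 -0.4172] 0.0087 bay -0.5159 -0.0709
```

View pics/end.png

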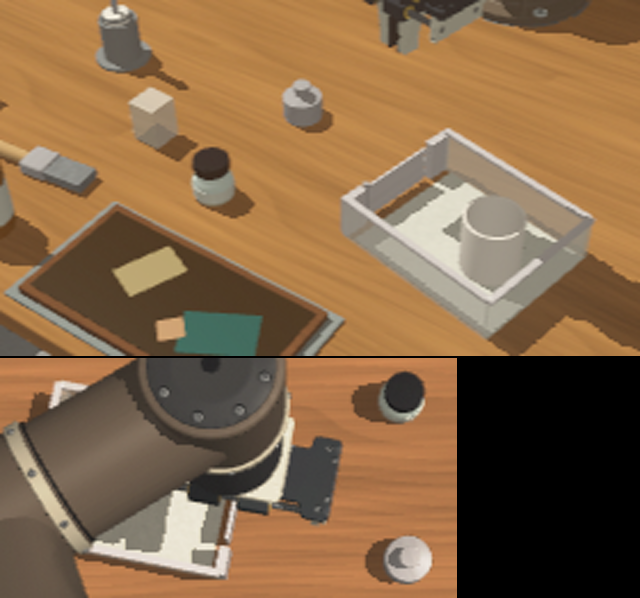

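The beaker (492,240) stands upright deep in the bay and the gate leaf (400,180) is shut between its posts; bystanders and brush are in place. One numeric check on the bottle, then hand in.

Run:
```python
from h import *
a=np.load("scene0.npz");A=pts(dict(a));s=eyes.snapshot("scene");B=pts(s)
for Z in(A,B):
    m=(np.hypot(Z[...,0]-.4576,Z[...,1]-.4462)<.07)&(Z[...,2]>.02)&(Z[...,2]<.2);print(m.sum(),Z[m].mean(0).round(4))
m=(np.hypot(B[...,0]-.59,B[...,1]-.264)<.06)&(B[...,2]>.07)&(B[...,2]<.09);print(m.sum(),cv2.minEnclosingCircle(B[m][:,:2].astype(np.float32)))
u=np.array([.2158,.9764]);l=np.array([-.9764,.2158]);d=B[...,:2]-np.array([.5577,.1019]);S=d@u;K=d@l
m=(abs(K)<.05)&(abs(S)<.03)&(B[...,2]>.015)&(B[...,2]<.06);print("gate pts",m.sum(),S[m].min(),S[m].max())
print(close_job())
```

```text
975 [0.4754 0.4536 0.0957]
973 [0.4754 0.4537 0.0961]
215 ((0.5916543006896973, 0.2598593235015869), 0.04060913994908333)
gate pts 255 -0.0015080003484684791 0.007467004820569088
the job is handed in; nothing more can be done
None
```

The job is done and handed in at about 24 s: beaker scrubbed to the bottom twice, brush back upright in its stand, beaker standing about 160 mm inside the bay with the gate shut behind it, and the four listed bystanders measured where they started.

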